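# Zero the coffee grinder, set it four clicks coarser and lock it

## Robot

A 7-joint arm with a two-finger parallel gripper is mounted at the origin on the work surface. World frame = base frame: x ahead of the robot, y to its left, z up, the work surface at z = 0. Lengths are in mm, angles in rad, forces in N, time in s.
With the tool pointing down it reaches from about 400 to 875 mm from the base axis. Payload 6.5 kg.
Tool frame: the origin (TCP) lies at the very end of the fingers, on their centre line; the grasp point (between the pads) lies 19 mm behind it; z points along the fingers, y is the line along which they close (so a half turn about z gives the same grasp; the last joint's range is limited). The gripper opens to 88 mm and grips with 3 to 60 N. Pads are 18 mm wide; open, the fingers measure 123 mm over their backs; the gripper's body (75 mm by 187 mm) begins 45 mm behind the grasp point.
Start: joints at [-0.066, 0.536, -0.004, 1.538, 0.003, 1.067, -0.071], TCP at [649.992, 0, 238.716] pointing down, gripper open.
Joint ranges: [-2.7, 2.7], [-0.37, 2.16], [-1.27, 1.26], [0.24, 2.4], [-1.31, 4.45], [0.19, 1.91], [-2.76, 2.76]. Speed limits (rad/s): [2.39, 2.39, 3.14, 3.14, 3.14, 3.14, 3.14].

## Interface

Orientations are given as a unit quaternion [w, x, y, z].
In Python, from workcell import bot gives the robot as it stands.
- The arm moves only by the tool drive_tool, never from a script. Its argument "rows" is a list of rows, each an object with "translation": the shift along the tool's x, y, z as a fraction of full scale, a list of three; "twist": the turn, a rotation vector about the tool's x, y, z as a fraction of full scale, a list of three; "fingers": the opening, from 0 (shut) to 1 (fully open). A call has exactly 10 rows; each row shifts and turns the commanded pose from where the row before left it, along the tool's axes as they then stand; what a row does not reach is not made up. Full scale, the value 1, is 600 mm for a shift and 45 degrees for a turn. A row lasts 1/12 s, in which the tool goes at most 41.7 mm and 7.16 degrees, less where a joint would pass 70% of its speed; a pose out of reach is approached as far as the arm can. A call with a number of a shift or a turn outside -1 to 1 is refused whole. A call with a gripper value outside its range is refused whole. The fingers move at their own pace and stop on an object; "grip_force" is the grip in N (left out, the last holds). Time passes only in rows, so rows that do not move let the fingers close, or fill a call up. It gives the time, the measured TCP pose, the force, the opening and the grip force at its end, in the units of the state.
- bot.get_obs(): the state, without advancing time (a new reading comes with each control period).
- bot.camera(name): name is "scene" or "side" or "wrist"; returns (picture, depth): 480x640x3 uint8, red, green, blue; 480x640 float32, mm along the optical axis (not along the pixel's ray), 0 where there is no reading.
- bot.camera_params(name): a dict with "fx", "fy", "cx", "cy" (pixels), "R" (3x3) and "t" (3): a world point X has camera coordinates R X + t. Camera axes: x right, y down, z forward; pixel columns grow to the right and rows downward; lengths in mm; the calibration is good to about 2 mm. A picture is of the moment at which its call begins: read the wrist's pose just before it. camera_params takes no time and is no camera call; for the wrist camera it gives the pose at the moment of the call.
- bot.hand_in(): hands the job in; it is judged then, once.
The state is a dict: "time": time; "q": joint angles; "joint_vel": joint speeds; "joint_efforts": joint torques, N m; "eef_pos": TCP position; "tool_rot": TCP orientation; "ft_force": force on the tool from outside, world axes, zero at the start; "torque": the same for the moment, N m; "finger_gap": finger opening in mm; "gripper_force": force on a finger pad.
Only numpy, scipy, OpenCV 4.12 (cv2) and the standard library are available. Lean on these libraries where they do the work, as an engineer would, in place of code of your own. Each camera call takes 0.05 s, during which the arm holds its last target. There are 200 camera calls.

## Task

The grinder at the sandwich bar has just been cleaned: by its red lug, turn the adjustment ring clockwise until the burrs touch, then back it off (anticlockwise) four clicks. Then take the orange key from its stand and, with the key's blade in the slot, turn the brass lock clockwise the full quarter turn, without touching the lock with the fingers; leave the key lying in the steel wash-up pan. Leave the other things on the counter where they stand, and the ring on its fourth click.

Things in the scene. Friction and masses are not known exactly. Their poses are not given: they have to be found in the camera images.
- grinder: the coffee grinder, fixed to the counter, its hopper off: black and grey, 300 x 170 mm in plan, flat black top deck 190 mm above the counter. Origin at the centre of its underside; its x axis runs from the dosing spout and brass lock (-x) to the adjustment ring (+x), z is up
- ring (a joint): angle in rad of the adjustment ring about its upright axis. 0 = burrs touch: a hard stop. Grows anticlockwise seen from above (coarser), up to 1.95. A click every 12 degrees: 0, 0.209, 0.419, 0.628, 0.838 ... A spring detent pulls it into the nearest click; pushing it over a click takes about 3 to 5 N at the lug
- ring_axis (a point): centre of the top face of the aluminium adjustment ring (116 mm wide, 20 mm thick) on the rear of the deck, on its axis, 212 mm above the counter. Black marks on the ring, one a click, pass a red pointer on the deck
- lug (a point): the upright red post that turns the ring: 16 mm thick, from 203 to 255 mm above the counter, on an arm of the ring, its axis 90 mm from the ring's. The point is on the post's axis, 20 mm below its top. At ring value 0 the post lies at -50 degrees from the grinder's +x (towards its -y), seen from the ring's axis; it turns with the ring value
- lock (a joint): angle in rad of the slotted brass quarter-turn lock on the front of the deck (head about 44 mm wide, 14 mm high): 0 = open, slot across the grinder; it turns clockwise seen from above to 1.571 = locked, slot pointing at the ring. A stiff pivot: it needs about 0.06 N m and stays where it is left
- lock_slot (a point): centre of the lock's slot at its mouth, 204 mm above the counter. Slot 8 mm wide, 11 mm deep, open at both ends, 36 mm long; it runs along this point's x axis, which turns with the lock
- key_center (a point): the lock key, loose, standing blade down in its stand: 104 mm high, about 90 g. Square orange handle 26 x 26 mm, from 28 mm to 104 mm above the blade's tip; below it a flat steel blade 28 mm wide (along this point's x axis) and 4 mm thick (along its y axis). The point is 52 mm above the tip, on the centre line; z points up to the handle's end
- key_tip (a point): middle of the lower edge of the key's blade
- stand: fixed wooden key stand, 90 x 70 mm, 34 mm high, with a slot 22 mm deep along its x axis in which the key's blade stands with about 1.5 mm of play. Origin at the centre of its underside
- pan: fixed shallow steel wash-up pan, 220 mm along its x, 170 mm along its y, rim 40 mm high, walls 5 mm, floor about 5 mm thick. Origin at the centre of its underside
- hopper: amber bean hopper taken off the grinder, funnel 136 mm wide and 130 mm high; a bystander. Origin at the centre of its underside
- sauce: white squeeze bottle with red cap, 64 mm wide, 190 mm high; a bystander. Origin at the centre of its underside
- beans: amber bean jar, 84 mm wide, 150 mm high; a bystander. Origin at the centre of its underside
- mug: white mug, 80 mm wide, 90 mm high; a bystander. Origin at the centre of its underside
- tamper: steel tamper, 58 mm wide, 92 mm high; a bystander. Origin at the centre of its underside
- bowl: blue bowl, 120 mm wide, 50 mm high; a bystander. Origin at the centre of its underside
- can: red drinks can, 66 mm wide, 115 mm high; a bystander. Origin at the centre of its underside
Things that resemble listed ones, but are neither listed nor needed, are in the scene too. What is shaped like the part that bears key_center but pink or purple is not meant.

How it is judged (in metres and radians):
On the way, in this order (a step that is already met when the one before it is completed fails the run):
1. the burrs touch: the ring is turned clockwise against its stop (value of joint ring below 0.04 rad), for 0.1 s.
2. the ring rests four clicks off, the lock still open (value of joint ring between 0.75 and 0.93 rad and velocity of joint ring between -0.1 and 0.1 rad/s and value of joint lock below 0.5 rad), for 0.3 s.
3. the key has turned the lock a full quarter turn, its blade still in the slot (value of joint lock above 1.35 rad and horizontal distance between key_tip and lock_slot below 0.012 m and z of key_tip in the frame of lock_slot below -0.003 m), for 0.1 s.
At the end, for the whole second after the job is handed in: The ring stands four clicks from burr contact (0.75 to 0.93 rad), the lock is turned at least 1.35 rad of its quarter turn, the key lies (tilted more than 45 degrees) in the pan with its centre inside the pan's walls and less than 50 mm above the counter, and the bystanders stand where they were (value of joint ring between 0.75 and 0.93 rad and value of joint lock above 1.35 rad and x of key_center in the frame of pan between -0.105 and 0.105 m and y of key_center in the frame of pan between -0.08 and 0.08 m and height (world z) of key_center below 0.05 m and angle between key_center's own z axis and vertical above 0.8 rad and distance of key_tip from where it was at the start of the episode above 0.1 m); the robot touches nothing.
It fails at once if the fingers turn the lock directly (more than 2 N on it) (contact force between the fingers and lock above 2 N).
It fails at once if a bystander is shifted more than 30 mm or tipped (distance of any of hopper, sauce, beans, mug, tamper, bowl, can from where it was at the start of the episode above 0.03 m or angle between any of hopper, sauce, beans, mug, tamper, bowl, can's own z axis and vertical above 0.4 rad).
It also fails if it takes over 72 s, if anything falls off the work surface, if the arm or the gripper's body presses on something with over 40 N, if the wrist force passes 120 N, or if a joint passes its speed limit or range.

## Working session

There is one attempt and no reset: what is moved stays moved. The work goes in short steps, Python scripts to look and compute and a tool call to move; the robot and the scene stay as the last step left them, time stands still between calls to the robot, and variables do not carry over. Pictures are saved under pics/ and viewed, at most 10 in all, crops included, and the job is handed in when it is done.

Besides the shell and the picture viewer there is one more tool, called in YAML: its name, and indented under it one key for each argument. drive_tool: Moves the arm, as the interface text tells. Shift numbers are shares of 600 mm and turn numbers shares of 45 degrees, none past 1 either way. Its arguments: {"type":"object","properties":{"rows":{"type":"array","items":{"type":"object","properties":{"translation":{"type":"array","items":{"type":"number"}},"twist":{"type":"array","items":{"type":"number"}},"fingers":{"type":"number"}}}},"grip_force":{"type":"number"}},"required":["rows"]}

```bash
mkdir -p pics; ls; cat > h.py <<'E'
import numpy as np, cv2
from workcell import bot
def cap(n,save=None):
    p=bot.camera_params(n); im,d=bot.camera(n)
    if save: cv2.imwrite('pics/'+save,im[:,:,::-1])
    np.savez('pics/'+n+'.npz',im=im,d=d,**{k:np.array(v) for k,v in p.items()})
    return im,d,p
def load(n): return np.load('pics/'+n+'.npz')
def px(c,u,v,z=None,w=1):
    "world point at pixel from depth, or on plane height z"
    R=c['R'];t=c['t']; ray=np.array([(u-c['cx'])/c['fx'],(v-c['cy'])/c['fy'],1.])
    if z is None:
        d=c['d'][v-w:v+w+1,u-w:u+w+1]; d=np.median(d[d>0]) 
        return R.T@(ray*d-t)
    o=-R.T@t; r=R.T@ray
    return o+r*(z-o[2])/r[2]
def cloud(c):
    v,u=np.mgrid[:480,:640]; d=c['d']
    P=np.stack([(u-c['cx'])/c['fx']*d,(v-c['cy'])/c['fy']*d,d],-1)
    return (P-c['t'])@c['R']
E
python3 - <<'E'
from h import *
a,_,_=cap('scene','s1.png');b,_,_=cap('side','d1.png');c,_,_=cap('wrist','w1.png')
print(bot.get_obs())
for n in('scene','side','wrist'):
    p=bot.camera_params(n);print(n,-np.array(p['R']).T@p['t'],p['fx'])
E
```

```text
pics
{'time': 0.15, 'q': array([-0.06620638,  0.5369939 , -0.00442854,  1.53859266,  0.00258523,
        1.06730553, -0.07121523]), 'joint_vel': array([ 0.00039513, -0.00340119,  0.00087048, -0.00203651, -0.00111458,
        0.0010246 ,  0.00083616]), 'joint_efforts': array([ 1.87267411e-03, -5.71325254e+01,  9.91865471e-01, -2.51826882e+01,
       -5.61970426e-02,  1.52406085e-02,  1.04863441e-04]), 'eef_pos': array([ 6.49548740e+02, -3.85493318e-03,  2.38060162e+02]), 'tool_rot': array([-4.24675026e-04,  7.07090141e-01,  7.07123125e-01, -4.87926170e-04]), 'ft_force': array([ 0.50837629, -0.39556543, -0.30952003]), 'torque': array([0.02447764, 0.03758844, 0.01868491]), 'gripper_force': 0.0, 'finger_gap': 87.91502538661904}
scene [1339.16105466  -61.46344291  858.69984553] 503.87665090987736
side [157.92937952 827.06932192 952.18137032] 452.3720789160809
wrist [650.94026102  73.99719941 383.2075722 ] 381.9208061505766
```

View pics/s1.png

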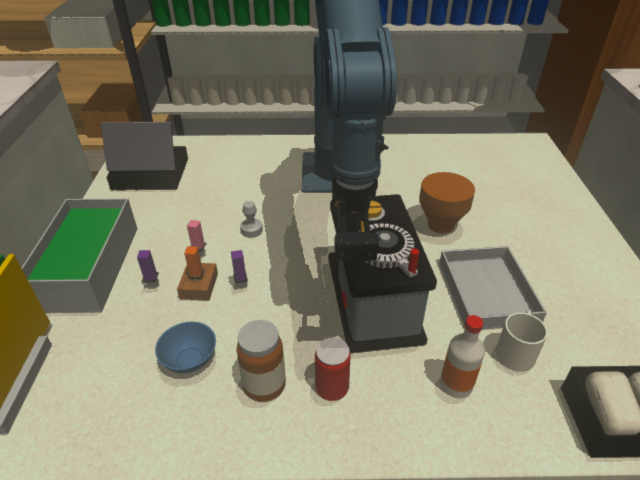

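View pics/d1.png

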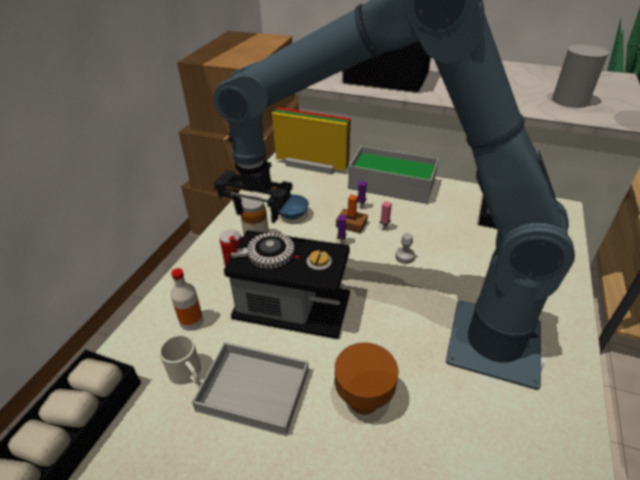

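The scene view shows the orange key in its stand at (194,263). It could be confused with the pink one at (196,236) and the purple ones at (148,266) and (239,266). The steel pan is at (490,285), and the green-filled tray at (85,245) is not it. The red lug is at (413,260), and the sauce cap (473,325) and can (333,370) are also red. In the side view the lock is at (319,259) and the ring at (272,250). Next I measure these and make one close crop.

```bash
python3 - <<'E'
from h import *
np.set_printoptions(precision=1,suppress=True)
s=load('scene');d=load('side');w=load('wrist')
for n,c in(('s',s),('d',d)):
    P=cloud(c);im=c['im'].astype(int);r,g,b=im[...,0],im[...,1],im[...,2];ok=c['d']>0
    hsv=cv2.cvtColor(c['im'],cv2.COLOR_RGB2HSV)
    H,S,V=[hsv[...,i].astype(int) for i in range(3)]
    red=ok&((H<5)|(H>175))&(S>170)&(V>60)&(P[...,2]>195)&(P[...,2]<262)&(P[...,0]>300)&(P[...,0]<900)
    org=ok&(H>=5)&(H<14)&(S>170)&(V>100)&(P[...,2]>40)&(P[...,2]<130)&(P[...,1]<0)
    brass=ok&(H>14)&(H<28)&(S>120)&(P[...,2]>185)&(P[...,2]<215)&(P[...,0]<900)&(P[...,0]>300)
    deck=ok&(V<60)&(abs(P[...,2]-190)<6)&(P[...,0]<900)&(P[...,0]>300)
    ringm=ok&(V>100)&(S<60)&(abs(P[...,2]-212)<5)&(P[...,0]<900)&(P[...,0]>300)
    for k,m in(('red',red),('org',org),('brass',brass),('deck',deck),('ring',ringm)):
        q=P[m]
        if len(q)<5: print(n,k,len(q));continue
        print(n,k,len(q),'med',np.median(q,0),'p2',np.percentile(q,3,0),'p98',np.percentile(q,97,0))
        if k in('deck','ring'): print(cv2.minAreaRect(q[:,:2].astype(np.float32)))
A=cv2.resize(s['im'][150:300,120:270],None,fx=3.2,fy=3.2,interpolation=2); B=cv2.resize(d['im'][215:295,215:365],(600*150//150,320),interpolation=2)[:, :]
A=A[:480]; o=np.zeros((480,800,3),np.uint8)
B2=cv2.resize(d['im'][225:285,225:345],(320,160),interpolation=2); C=cv2.resize(s['im'][190:290,320:440],(320,267),interpolation=2)
o[:,:480]=A;o[:160,480:]=B2;o[170:437,480:]=C
cv2.imwrite('pics/crop1.png',o[:,:,::-1])
for n,u,v in(('pan rim corners',442,251),('',503,248),('',541,294),('',461,325)): print(n,px(s,u,v,40))
E
```

```text
s red 141 med [666.4 111.3 241.2] p2 [655.3 106.2 214.8] p98 [669.1 117.7 257.3]
s org 83 med [ 494.4 -344.1  117.2] p2 [ 482.6 -356.7  113.6] p98 [ 779.  -144.2  123.4]
s brass 571 med [ 632.7 -643.   202.2] p2 [ 440.7 -646.   186.5] p98 [684.4  71.  214.1]
s deck 2793 med [638.3  88.5 190.8] p2 [406.1 -21.6 185.4] p98 [683.1 148.5 193.4]
((538.9644165039062, 61.69697189331055), (291.7597351074219, 163.5875701904297), 6.799442291259766)
s ring 524 med [617.4  96.4 212.9] p2 [529.   49.9 209. ] p98 [649.5 121.4 215.5]
((596.573974609375, 86.92393493652344), (150.2363739013672, 80.00458526611328), 3.5632200241088867)
d red 123 med [658.9 115.4 225.1] p2 [ 628.8 -695.6  213. ] p98 [849.6 122.8 255. ]
d org 115 med [ 494.1 -331.1   99.5] p2 [ 482.5 -348.9   57.6] p98 [ 765.1 -133.   127.7]
d brass 880 med [ 700.  -639.5  203. ] p2 [ 443.1 -683.9  186.8] p98 [887.7  71.8 214.2]
d deck 3112 med [499.9  99.3 189.9] p2 [397.5 -13.1 185.7] p98 [670.6 153.8 193.1]
((564.8589477539062, -467.84613037109375), (294.7739562988281, 1252.32568359375), 3.0390775203704834)
d ring 607 med [581.1  93.9 212.4] p2 [529.7  19.9 208.3] p98 [647.1 125.4 215.4]
((585.0230102539062, 80.04998016357422), (133.20872497558594, 114.42041015625), 71.29405975341797)
pan rim corners [418.2 241.1  40. ]
 [409.3 393.8  40. ]
 [565.8 433.9  40. ]
 [652.1 235.5  40. ]
```

View pics/crop1.png

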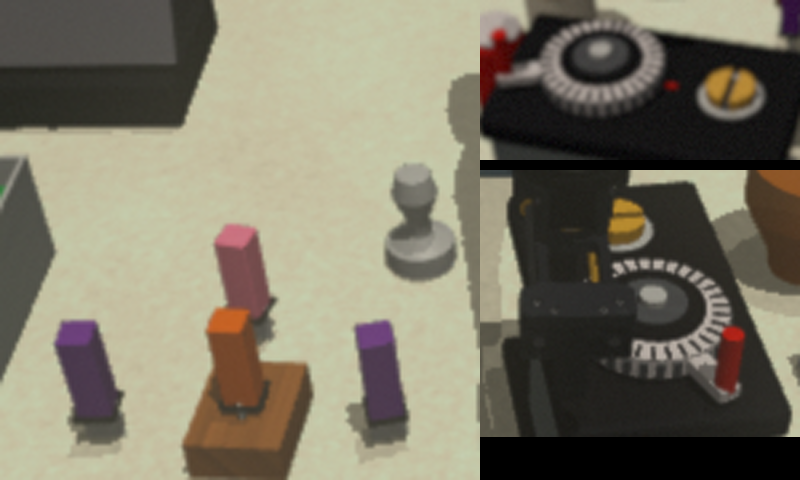

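View pics/w1.png

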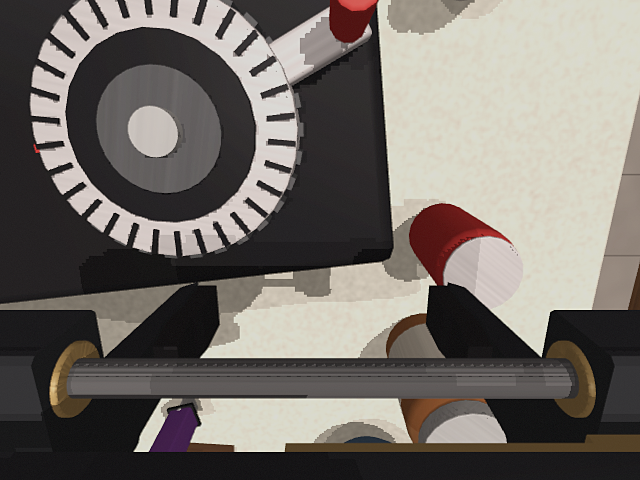

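Crop: the orange key (orange top, steel blade) stands in the wooden stand with purple and pink ones beside it, so that choice is confirmed. The red lug on the ring arm is also clear, as is the lock slot, which runs across the grinder. In the wrist view the ring is centred near (165,113) and the lug at about (350,15). Next I refine these numbers.

```bash
python3 - <<'E'
from h import *
np.set_printoptions(precision=1,suppress=True)
s=load('scene');d=load('side');w=load('wrist')
print('ring wrist',px(w,165,113,212), 'lug top',px(w,358,4,255),'pointer',px(w,36,149,190))
for n,c in(('s',s),('d',d),('w',w)):
    P=cloud(c);ok=c['d']>0;X,Y,Z=P[...,0],P[...,1],P[...,2]
    H,S,V=[x.astype(int) for x in cv2.split(cv2.cvtColor(c['im'],cv2.COLOR_RGB2HSV))]
    def box(x0,x1,y0,y1,z0,z1): return ok&(X>x0)&(X<x1)&(Y>y0)&(Y<y1)&(Z>z0)&(Z<z1)
    def rep(k,m):
        q=P[m]
        if len(q)>8: print(n,k,len(q),'mean',q.mean(0),'lo',np.percentile(q,3,0),'hi',np.percentile(q,97,0),cv2.minAreaRect(q[:,:2].astype(np.float32)))
    rep('lugtop',box(630,720,70,150,252,262)&((H<6)|(H>174)))
    rep('brass',box(420,530,0,120,197,210)&(H>12)&(H<30)&(S>100))
    rep('deck',box(350,720,-60,190,186,194)&(V<70))
    rep('ring',box(500,680,10,150,209,216)&(S<70)&(V>90))
    rep('keytop',box(440,560,-400,-280,112,121)&(H>3)&(H<15)&(S>150))
    rep('key',box(440,560,-400,-280,50,121)&(H>3)&(H<15)&(S>190))
    rep('standtop',box(440,560,-420,-250,31,37)&(S>80))
    rep('pan',box(380,700,180,450,36,44)&(S<60))
    rep('hopper',box(300,520,150,320,100,140))
E
```

```text
ring wrist [583.6  77.8 212. ] lug top [661.3 107.6 255. ] pointer [509.2  61.4 190. ]
s lugtop 49 mean [662.2 111.1 255.5] lo [654.4 104.8 252.4] hi [668.7 117.9 257.5] ((661.6073608398438, 110.91878509521484), (14.233436584472656, 15.400888442993164), 83.94267272949219)
s brass 164 mean [462.3  60.1 204. ] lo [439.4  47.  198. ] hi [480.6  74.  207.4] ((459.8125, 62.206520080566406), (26.866546630859375, 47.518943786621094), 79.09742736816406)
s deck 2685 mean [580.9  82.9 190.7] lo [404.4  -8.1 187.3] hi [681.9 148.7 193.3] ((538.8748779296875, 62.551048278808594), (291.7989501953125, 164.57643127441406), 6.771058082580566)
s ring 556 mean [599.1  91.6 212.7] lo [529.1  50.  209.6] hi [651.5 121.5 215.3] ((596.573974609375, 86.92393493652344), (150.2363739013672, 80.00458526611328), 3.5632200241088867)
s keytop 96 mean [ 494.5 -344.9  116.6] lo [ 479.4 -356.7  113.2] hi [ 506.  -334.   119.3] ((493.0971984863281, -345.7620544433594), (24.444562911987305, 29.261245727539062), 86.66202545166016)
s key 66 mean [ 493.6 -345.3  117.3] lo [ 482.1 -354.8  115.1] hi [ 504.  -335.3  119.5]
[... 2198 characters left out ...]
o [300.9 224.8 123.3] hi [335.3 317.4 133. ] ((319.47601318359375, 267.145751953125), (38.76797866821289, 105.60671997070312), 0.30876272916793823)
w lugtop 435 mean [661.  107.6 253.8] lo [655.8 105.8 252.1] hi [666.2 109.1 255.2] ((660.9132690429688, 107.37562561035156), (3.884505271911621, 12.687994003295898), 89.62582397460938)
w deck 46000 mean [586.6  44.3 189. ] lo [484.8 -12.7 187.3] hi [679.  123.4 190.4] ((570.3851318359375, 60.68202209472656), (222.5413055419922, 145.95947265625), 6.5347490310668945)
w ring 22717 mean [586.1  74.2 211.2] lo [530.3  19.5 209.7] hi [636.8 118.6 212.9] ((586.3335571289062, 78.26206970214844), (132.5191650390625, 115.46463012695312), 61.6248893737793)
```

drive_tool:
  rows:
    - {"translation":[0,0,-0.069],"twist":[0,0,0],"fingers":1}
    - {"translation":[0.062,0.007,0],"twist":[0,0,0],"fingers":1}
    - {"translation":[0.062,0.007,0],"twist":[0,0,0],"fingers":1}
    - {"translation":[0.062,0.007,0],"twist":[0,0,0],"fingers":1}
    - {"translation":[0,0,0],"twist":[0,0,-0.158],"fingers":1}
    - {"translation":[0,0,0],"twist":[0,0,-0.158],"fingers":1}
    - {"translation":[0,0,0],"twist":[0,0,-0.158],"fingers":1}
    - {"translation":[0,0,0],"twist":[0,0,-0.158],"fingers":1}
    - {"translation":[0,0,0],"twist":[0,0,-0.158],"fingers":1}
    - {"translation":[0,0,0],"twist":[0,0,-0.158],"fingers":1}
  grip_force: 5

```text
time: 0.98
eef_pos: [662.4, 111.6, 279.7]
tool_rot: [-0.0, 0.399, 0.917, -0.0]
ft_force: [-0.1, 0.4, -0.4]
finger_gap: 88.3
gripper_force: 0.0
```

drive_tool:
  rows:
    - {"translation":[0,0,0],"twist":[0,0,-0.158],"fingers":1}
    - {"translation":[0,0,0],"twist":[0,0,-0.158],"fingers":1}
    - {"translation":[0,0,0],"twist":[0,0,-0.158],"fingers":1}
    - {"translation":[0,0,0],"twist":[0,0,-0.158],"fingers":1}
    - {"translation":[0,0,0],"twist":[0,0,-0.158],"fingers":1}
    - {"translation":[0,0,0],"twist":[0,0,-0.158],"fingers":1}
    - {"translation":[0,0,0],"twist":[0,0,-0.158],"fingers":1}
    - {"translation":[0,0,0],"twist":[0,0,-0.158],"fingers":1}
    - {"translation":[0,0,0],"twist":[0,0,-0.158],"fingers":1}
    - {"translation":[0,0,0],"twist":[0,0,-0.158],"fingers":1}

```text
time: 1.82
eef_pos: [662.4, 111.4, 279.7]
tool_rot: [-0.0, -0.209, 0.978, -0.0]
ft_force: [0.1, -0.8, 1.2]
finger_gap: 87.8
gripper_force: 0.0
```

```bash
cat >> h.py <<'E'
np.set_printoptions(precision=2,suppress=True)
from scipy.spatial.transform import Rotation as Ro
def st():
    o=bot.get_obs(); R=Ro.from_quat(np.roll(o['tool_rot'],-1)).as_matrix()
    print('t',round(o['time'],2),'p',o['eef_pos'],'yaw_y',np.degrees(np.arctan2(R[1,1],R[0,1])).round(1),'z',R[:,2],'gap',round(o['finger_gap'],1),'F',o['ft_force'],'T',o['torque'],'gf',o['gripper_force'],'q',o['q'])
    return o,R
E
python3 - <<'E'
from h import *
o,R=st(); im,d,p=cap('wrist','w2.png'); c=load('wrist')
P=cloud(c); H,S,V=[x.astype(int) for x in cv2.split(cv2.cvtColor(im,cv2.COLOR_RGB2HSV))]
Z=P[...,2]
m=(abs(Z-212)<5)&(S<70)&(V>90)&(d>0)&(P[...,0]>500)
q=P[m];print('ring pts',len(q),cv2.minEnclosingCircle(q[:,:2].astype(np.float32)))
m=(Z>251)&(Z<260)&((H<6)|(H>174))&(S>150)&(P[...,0]>600)
q=P[m];print('lug',len(q),cv2.minEnclosingCircle(q[:,:2].astype(np.float32)),q.mean(0))
m=(abs(Z-204)<8)&(H>12)&(H<30)&(S>100)&(P[...,0]<520)
q=P[m]; print('lock',len(q),cv2.minEnclosingCircle(q[:,:2].astype(np.float32)) if len(q)>5 else '')
E
```

```text
t 1.82 p [662.39 111.42 279.71] yaw_y 114.1 z [-0. -0. -1.] gap 87.8 F [ 0.06 -0.82  1.17] T [ 0.13 -0.03  0.02] gf 0.0 q [ 0.06  0.58 -0.45  1.41  0.26  1.21  1.57]
ring pts 14808 ((600.733642578125, 81.05901336669922), 74.75577545166016)
lug 742 ((660.5823974609375, 113.4265365600586), 7.747992038726807) [660.11 113.26 253.96]
lock 0
```

View pics/w2.png

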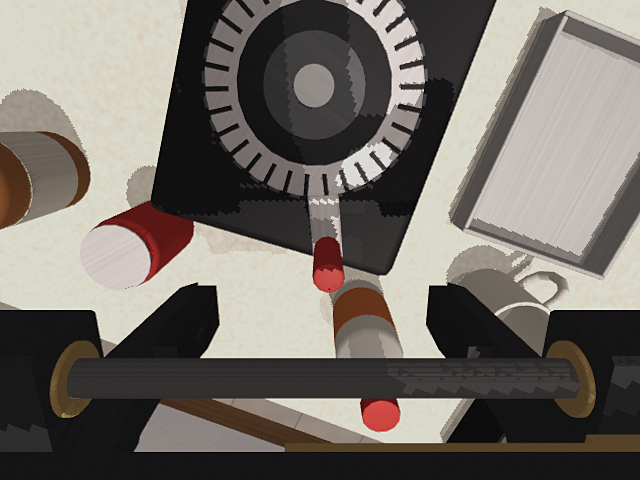

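The lug is between the open fingers at (328,275), and the ring's spindle is at (314,86). The sauce cap at (380,415) is below finger height.

```bash
python3 - <<'E'
from h import *
c=load('wrist')
for z,u,v in((212,315,82),(212,204,82),(212,426,82),(212,315,195)): print(u,v,px(c,u,v,z))
P=cloud(c);im=c['im'];H,S,V=[x.astype(int) for x in cv2.split(cv2.cvtColor(im,cv2.COLOR_RGB2HSV))]
m=(abs(P[...,2]-212)<4)&(c['d']>0)&(np.hypot(P[...,0]-584,P[...,1]-75)<75)
q=P[m][:,:2]; a=np.arctan2(q[:,1]-75,q[:,0]-584);r=np.hypot(q[:,1]-75,q[:,0]-584)
pts=[]
for k in range(-180,180,6):
    s=(abs(np.degrees(a)-k)<3)
    if s.sum()>30 and not 10<k<50: pts.append([k]+list(q[s][np.argsort(r[s])[-len(r[s])//50-1]]))
pts=np.array(pts)
from scipy.optimize import least_squares
f=least_squares(lambda x:np.hypot(pts[:,1]-x[0],pts[:,2]-x[1])-58,[584,75],loss='soft_l1')
print(f.x,f.fun.round(1))
l=np.array([660.4,113.3]);v=l-f.x;print(np.hypot(*v),np.degrees(np.arctan2(v[1],v[0])))
E
```

```text
315 82 [579.53  69.9  212.  ]
204 82 [603.08  17.3  212.  ]
426 82 [555.99 122.5  212.  ]
315 195 [633.8   93.83 212.  ]
[584.47  71.68] [-10.3 -11.3 -13.4 -14.5 -16.1 -16.4 -15.9 -13.6 -11.8  -9.6  -5.9  -1.2
   0.5   0.    0.2  -0.   -0.2  -0.5  -0.7  -1.2  -1.5  -1.7  -2.1  -1.9
  -2.9  -2.4  -3.   -2.8  -3.5  -3.4  -3.5  -3.2  -3.3  -2.6  -2.9  -2.6
  -2.6  -2.4  -2.2  -1.6  -1.7  -1.5  -1.1  -0.7  -0.6  -0.7  -0.3  -0.1
   0.4   0.2   0.7  -2.   -6. ]
86.58496073578155 28.72735247893386
```

drive_tool:
  rows:
    - {"translation":[0.0018,0.0042,0.048],"twist":[0,0,-0.1],"fingers":1}
    - {"translation":[0,0,0.048],"twist":[0,0,0],"fingers":0.6}
    - {"translation":[0,0,0],"twist":[0,0,0],"fingers":0}
    - {"translation":[0,0,0],"twist":[0,0,0],"fingers":0}
    - {"translation":[0,0,0],"twist":[0,0,0],"fingers":0}
    - {"translation":[0,0,0],"twist":[0,0,0],"fingers":0}
    - {"translation":[0,0,0],"twist":[0,0,0],"fingers":0}
    - {"translation":[0,0,0],"twist":[0,0,0],"fingers":0}
    - {"translation":[0,0,0],"twist":[0,0,0],"fingers":0}
    - {"translation":[0,0,0],"twist":[0,0,0],"fingers":0}
  grip_force: 20

```text
time: 2.7
eef_pos: [660.8, 113.5, 223.0]
tool_rot: [0.0, -0.244, 0.97, -0.0]
ft_force: [0.1, -0.1, -0.1]
finger_gap: 30.3
gripper_force: 0.0
```

Still closing. I'll finish that, then start the arc.

drive_tool:
  rows:
    - {"translation":[0,0,0],"twist":[0,0,0],"fingers":0}
    - {"translation":[0,0,0],"twist":[0,0,0],"fingers":0}
    - {"translation":[0,0,0],"twist":[0,0,0],"fingers":0}
    - {"translation":[0,0,0],"twist":[0,0,0],"fingers":0}
    - {"translation":[0,0,0],"twist":[0,0,0],"fingers":0}
    - {"translation":[0.0008,-0.0157,0],"twist":[0,0,0.1333],"fingers":0}
    - {"translation":[0.0008,-0.0157,0],"twist":[0,0,0.1333],"fingers":0}
    - {"translation":[0.0008,-0.0157,0],"twist":[0,0,0.1333],"fingers":0}
    - {"translation":[0.0008,-0.0157,0],"twist":[0,0,0.1333],"fingers":0}
    - {"translation":[0.0008,-0.0157,0],"twist":[0,0,0.1333],"fingers":0}

```text
time: 3.53
eef_pos: [671.1, 73.2, 222.6]
tool_rot: [0.0, 0.016, 1.0, 0.004]
ft_force: [1.7, 3.7, -2.7]
finger_gap: 14.9
gripper_force: 20.0
```

```bash
python3 - <<'E'
from h import *
o,R=st(); v=o['eef_pos'][:2]-[581.4,70.1]; print(np.hypot(*v),np.degrees(np.arctan2(v[1],v[0])))
E
```

```text
t 3.53 p [671.14  73.22 222.64] yaw_y 88.2 z [ 0.    0.01 -1.  ] gap 14.9 F [ 1.75  3.7  -2.67] T [ 0.43 -0.6   0.07] gf 20.01335185021162 q [ 0.04  0.62 -0.33  1.46  0.21  1.09  1.21]
89.79366957882048 1.9933571595486443
```

drive_tool:
  rows:
    - {"translation":[0.0008,-0.0157,0],"twist":[0,0,0.1333],"fingers":0}
    - {"translation":[0.0008,-0.0157,0],"twist":[0,0,0.1333],"fingers":0}
    - {"translation":[0.0008,-0.0157,0],"twist":[0,0,0.1333],"fingers":0}
    - {"translation":[0.0008,-0.0157,0],"twist":[0,0,0.1333],"fingers":0}
    - {"translation":[0.0008,-0.0157,0],"twist":[0,0,0.1333],"fingers":0}
    - {"translation":[0.0008,-0.0157,0],"twist":[0,0,0.1333],"fingers":0}
    - {"translation":[0.0005,-0.01,0],"twist":[0,0,0.0889],"fingers":0}
    - {"translation":[0.0002,-0.0052,0],"twist":[0,0,0.0444],"fingers":0}
    - {"translation":[0,0,0],"twist":[0,0,0],"fingers":0}
    - {"translation":[0,0,0],"twist":[0,0,0],"fingers":0}

```text
time: 4.37
eef_pos: [646.8, 8.4, 222.6]
tool_rot: [0.0, 0.372, 0.928, -0.0]
ft_force: [1.6, -1.4, -1.0]
finger_gap: 15.3
gripper_force: 20.0
```

```bash
python3 - <<'E'
from h import *
o,R=st(); v=o['eef_pos'][:2]-[581.4,70.1]; print(np.hypot(*v),np.degrees(np.arctan2(v[1],v[0])))
E
```

```text
t 4.37 p [646.78   8.44 222.55] yaw_y 46.3 z [ 0. -0. -1.] gap 15.3 F [ 1.61 -1.42 -0.99] T [-0.09 -0.27 -0.22] gf 20.000101011246443 q [ 0.03  0.55 -0.16  1.55  0.1   1.04  0.65]
89.86473801796791 -43.322336659286215
```

drive_tool:
  rows:
    - {"translation":[0,-0.003,0],"twist":[0,0,0.02],"fingers":0}
    - {"translation":[0,-0.003,0],"twist":[0,0,0.02],"fingers":0}
    - {"translation":[0,-0.003,0],"twist":[0,0,0.02],"fingers":0}
    - {"translation":[0,-0.0015,0],"twist":[0,0,0],"fingers":0}
    - {"translation":[0,0,0],"twist":[0,0,0],"fingers":0}
    - {"translation":[0,0,0],"twist":[0,0,0],"fingers":0}
    - {"translation":[0,0,0],"twist":[0,0,0],"fingers":0}
    - {"translation":[0,0,0],"twist":[0,0,0],"fingers":0}
    - {"translation":[0,0,0],"twist":[0,0,0],"fingers":0}
    - {"translation":[0,0,0],"twist":[0,0,0],"fingers":0}

```text
time: 5.2
eef_pos: [646.3, 8.1, 222.8]
tool_rot: [0.003, 0.393, 0.92, 0.004]
ft_force: [16.5, 6.6, -10.7]
finger_gap: 15.5
gripper_force: 20.0
```

```bash
python3 - <<'E'
from h import *
o,R=st(); v=o['eef_pos'][:2]-[581.4,70.1]; print(np.hypot(*v),np.degrees(np.arctan2(v[1],v[0])))
E
```

```text
t 5.2 p [646.35   8.1  222.83] yaw_y 43.8 z [ 0.01  0.   -1.  ] gap 15.5 F [ 16.47   6.57 -10.74] T [ 1.34 -3.32 -0.  ] gf 20.03976363921538 q [ 0.03  0.55 -0.16  1.56  0.09  1.03  0.61]
89.78984306907223 -43.66816349070953
```

The force builds and the angle stays put at -43.5°, so the burrs touch. Now back off 48°.

drive_tool:
  rows:
    - {"translation":[0,0.0105,0],"twist":[0,0,-0.06],"fingers":0}
    - {"translation":[0.0008,0.0157,0],"twist":[0,0,-0.1333],"fingers":0}
    - {"translation":[0.0008,0.0157,0],"twist":[0,0,-0.1333],"fingers":0}
    - {"translation":[0.0008,0.0157,0],"twist":[0,0,-0.1333],"fingers":0}
    - {"translation":[0.0008,0.0157,0],"twist":[0,0,-0.1333],"fingers":0}
    - {"translation":[0.0008,0.0157,0],"twist":[0,0,-0.1333],"fingers":0}
    - {"translation":[0.0008,0.0157,0],"twist":[0,0,-0.1333],"fingers":0}
    - {"translation":[0.0008,0.0157,0],"twist":[0,0,-0.1333],"fingers":0}
    - {"translation":[0.0008,0.0157,0],"twist":[0,0,-0.1333],"fingers":0}
    - {"translation":[0,0,0],"twist":[0,0,0],"fingers":0}

```text
time: 6.03
eef_pos: [670.4, 78.1, 222.4]
tool_rot: [-0.001, -0.04, 0.999, -0.001]
ft_force: [-3.6, -2.1, 3.2]
finger_gap: 15.8
gripper_force: 20.0
```

drive_tool:
  rows:
    - {"translation":[0,0,0],"twist":[0,0,0],"fingers":0}
    - {"translation":[0,0,0],"twist":[0,0,0],"fingers":0}
    - {"translation":[0,0,0],"twist":[0,0,0],"fingers":0}
    - {"translation":[0,0,0],"twist":[0,0,0],"fingers":0}
    - {"translation":[0,0,0],"twist":[0,0,0],"fingers":0}
    - {"translation":[0,0,0],"twist":[0,0,0],"fingers":0}
    - {"translation":[0,0,0],"twist":[0,0,0],"fingers":0}
    - {"translation":[0,0,0],"twist":[0,0,0],"fingers":0}
    - {"translation":[0,0,0],"twist":[0,0,0],"fingers":0}
    - {"translation":[0,0,0],"twist":[0,0,0],"fingers":0}

```text
time: 6.87
eef_pos: [670.5, 77.7, 222.4]
tool_rot: [-0.001, -0.036, 0.999, 0.0]
ft_force: [-5.5, 0.3, 2.7]
finger_gap: 15.4
gripper_force: 20.0
```

```bash
python3 - <<'E'
from h import *
o,R=st(); v=o['eef_pos'][:2]-[581.4,70.1]; print(np.hypot(*v),np.degrees(np.arctan2(v[1],v[0])))
E
```

```text
t 6.87 p [670.49  77.66 222.35] yaw_y 94.1 z [-0. -0. -1.] gap 15.4 F [-5.51  0.35  2.72] T [-0.11  0.99  0.2 ] gf 19.99963402748108 q [ 0.05  0.62 -0.35  1.46  0.23  1.1   1.29]
89.41060531502006 4.853403952951851
```

drive_tool:
  rows:
    - {"translation":[0,0,0],"twist":[0,0,0],"fingers":0.5}
    - {"translation":[0,0,0],"twist":[0,0,0],"fingers":0.5}
    - {"translation":[0,0,0],"twist":[0,0,0],"fingers":0.5}
    - {"translation":[0,0,0],"twist":[0,0,0],"fingers":0.5}
    - {"translation":[0,0,0],"twist":[0,0,0],"fingers":0.5}
    - {"translation":[0,0,-0.04],"twist":[0,0,0],"fingers":0.5}
    - {"translation":[0,0,-0.065],"twist":[0,0,0],"fingers":0.5}
    - {"translation":[0,0,-0.065],"twist":[0,0,0],"fingers":0.5}
    - {"translation":[0.0288,-0.0567,0],"twist":[0,0,0],"fingers":0.55}
    - {"translation":[0.0288,-0.0567,0],"twist":[0,0,0],"fingers":0.55}

```text
time: 7.7
eef_pos: [643.6, 9.7, 327.6]
tool_rot: [0.003, -0.04, 0.999, 0.001]
ft_force: [-0.1, -1.5, -0.6]
finger_gap: 48.4
gripper_force: 0.0
```

drive_tool:
  rows:
    - {"translation":[0.0288,-0.0567,0],"twist":[0,0,0],"fingers":0.55}
    - {"translation":[0.0288,-0.0567,0],"twist":[0,0,0],"fingers":0.55}
    - {"translation":[0.0288,-0.0567,0],"twist":[0,0,0],"fingers":0.55}
    - {"translation":[0.0288,-0.0567,0],"twist":[0,0,0],"fingers":0.55}
    - {"translation":[0.0288,-0.0567,0],"twist":[0,0,0],"fingers":0.55}
    - {"translation":[0.0288,-0.0567,0],"twist":[0,0,0],"fingers":0.55}
    - {"translation":[0.0288,-0.0567,0],"twist":[0,0,0],"fingers":0.55}
    - {"translation":[0.0288,-0.0567,0],"twist":[0,0,0],"fingers":0.55}
    - {"translation":[0,0,0.06],"twist":[0,0,0.096],"fingers":0.55}
    - {"translation":[0,0,0.06],"twist":[0,0,0.096],"fingers":0.55}

```text
time: 8.53
eef_pos: [524.5, -278.8, 253.8]
tool_rot: [0.003, 0.043, 0.999, -0.002]
ft_force: [0.5, 0.5, -0.4]
finger_gap: 48.1
gripper_force: 0.0
```

```bash
python3 - <<'E'
from h import *
o,R=st(); im,d,p=cap('wrist','w3.png'); cap('scene'); cap('side')
E
```

```text
t 8.53 p [ 524.55 -278.83  253.77] yaw_y 85.1 z [ 0. -0. -1.] gap 48.1 F [ 0.47  0.48 -0.39] T [ 0.08 -0.09 -0.02] gf 0.0 q [ 0.6   0.43 -0.24  1.67  0.12  1.04  1.8 ]
```

View pics/w3.png

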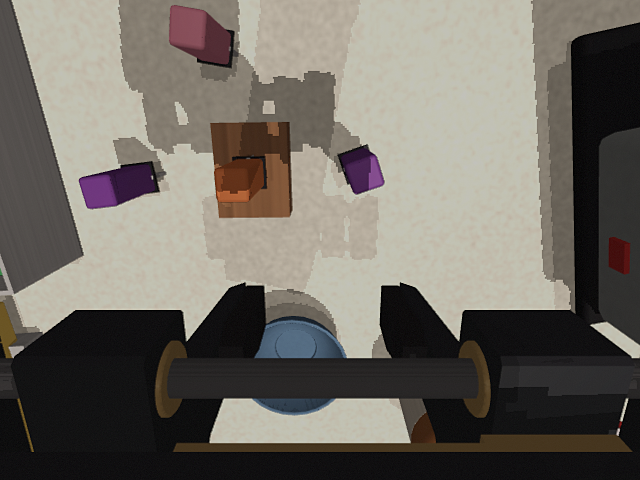

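The wrist view shows the orange handle top at about (233,183) in the stand. The purple keys are at (110,188) and (360,170), and the pink one is at (200,30).

```bash
python3 - <<'E'
from h import *
o,R=st()
for n in('wrist','scene','side'):
    c=load(n);P=cloud(c);H,S,V=[x.astype(int) for x in cv2.split(cv2.cvtColor(c['im'],cv2.COLOR_RGB2HSV))]
    X,Y,Z=P[...,0],P[...,1],P[...,2];ok=c['d']>0
    def rep(k,m):
        q=P[m]
        if len(q)>8: print(n,k,len(q),q.mean(0),cv2.minAreaRect(q[:,:2].astype(np.float32)), cv2.minEnclosingCircle(q[:,:2].astype(np.float32)))
    rep('keytop',ok&(abs(Z-116)<2.5)&(H>3)&(H<15)&(S>130)&(abs(X-493)<50)&(abs(Y+344)<50))
    rep('stand',ok&(abs(Z-34)<4)&(S>80)&(abs(X-493)<70)&(abs(Y+344)<60))
    rep('lug',ok&(Z>251)&(Z<262)&((H<6)|(H>174))&(S>150)&(X>600)&(X<700)&(abs(Y-70)<70))
    rep('brass',ok&(abs(Z-203)<6)&(H>12)&(H<30)&(S>100)&(abs(X-460)<60)&(abs(Y-60)<60))
    rep('pan',ok&(abs(Z-40)<3)&(S<60)&(X>380)&(X<680)&(Y>220)&(Y<440))
E
```

```text
t 8.68 p [ 523.08 -273.65  250.78] yaw_y 85.7 z [-0.  0. -1.] gap 48.8 F [ 0.02 -0.54  0.67] T [ 0.04 -0.08 -0.  ] gf 0.0 q [ 0.59  0.44 -0.25  1.67  0.12  1.05  1.8 ]
wrist keytop 1069 [ 491.82 -343.93  115.11] ((491.9254455566406, -343.7277526855469), (25.667842864990234, 25.042583465576172), 85.42501831054688) ((492.2300720214844, -344.0966491699219), 16.62698745727539)
wrist stand 5001 [ 487.54 -339.52   33.24] ((492.43011474609375, -344.3551330566406), (70.33728790283203, 90.16397857666016), 85.72071838378906) ((492.20361328125, -344.2336120605469), 56.61592102050781)
scene keytop 72 [ 494.45 -345.2   116.71] ((493.6943054199219, -346.4154052734375), (25.17158317565918, 26.026235580444336), 82.7857894897461) ((493.44720458984375, -345.6313171386719), 15.676486015319824)
scene stand 620 [ 502.56 -342.75   34.95] ((491.0357666015625, -346.7159118652344), (72.49635314941406, 95.6822280883789), 84.17855072021484) ((493.29254150390625, -345.2570495605469), 54.83342742919922)
scene lug 51 [673.13  75.8  255.38] ((671.9137573242188, 76.05897521972656), (12.848623275756836, 14.646567344
[... 772 characters left out ...]
 (74.14715576171875, 90.06861877441406), 84.45604705810547) ((490.6883850097656, -342.5066833496094), 54.92582321166992)
side lug 15 [670.66  80.4  254.82] ((670.9996337890625, 80.3674545288086), (7.429149627685547, 12.344552040100098), 30.16278648376465) ((670.0107421875, 79.79275512695312), 6.686365127563477)
side brass 175 [457.35  58.43 203.48] ((458.5775451660156, 56.7537841796875), (43.71345901489258, 45.360984802246094), 51.7633056640625) ((456.66552734375, 56.16905975341797), 25.18121910095215)
side pan 705 [522.51 343.92  39.62] ((544.7073974609375, 338.01904296875), (270.5610656738281, 172.1626434326172), 4.657166481018066) ((533.743896484375, 337.8816223144531), 148.3509063720703)
```

drive_tool:
  rows:
    - {"translation":[0.0213,-0.0603,0],"twist":[0,0,0],"fingers":0.6}
    - {"translation":[0.0213,-0.0603,0],"twist":[0,0,0],"fingers":0.6}
    - {"translation":[0,0,0.06],"twist":[0,0,0],"fingers":0.6}
    - {"translation":[0,0,0.06],"twist":[0,0,0],"fingers":0.6}
    - {"translation":[0,0,0.02],"twist":[0,0,0],"fingers":0.6}
    - {"translation":[0,0,0],"twist":[0,0,0],"fingers":0.6}
    - {"translation":[0,0,0],"twist":[0,0,0],"fingers":0.6}
    - {"translation":[0,0,0],"twist":[0,0,0],"fingers":0.6}
    - {"translation":[0,0,0],"twist":[0,0,0],"fingers":0.6}
    - {"translation":[0,0,0],"twist":[0,0,0],"fingers":0.6}

```text
time: 9.52
eef_pos: [494.7, -345.0, 170.4]
tool_rot: [0.001, 0.038, 0.999, -0.001]
ft_force: [-0.6, -0.3, -0.7]
finger_gap: 53.3
gripper_force: 0.0
```

```bash
python3 - <<'E'
from h import *
o,R=st(); im,d,p=cap('wrist','w4.png')
c=load('wrist');P=cloud(c);H,S,V=[x.astype(int) for x in cv2.split(cv2.cvtColor(c['im'],cv2.COLOR_RGB2HSV))]
X,Y,Z=P[...,0],P[...,1],P[...,2]
q=P[(abs(Z-116)<3)&(H>3)&(H<15)&(S>130)&(abs(X-493)<50)&(abs(Y+344)<50)];print(len(q),cv2.minAreaRect(q[:,:2].astype(np.float32)))
E
```

```text
t 9.52 p [ 494.68 -344.97  170.42] yaw_y 85.7 z [ 0. -0. -1.] gap 53.3 F [-0.59 -0.34 -0.65] T [ 0.08 -0.1  -0.02] gf 0.0 q [ 0.69  0.54 -0.21  1.72  0.14  0.89  1.91]
1874 ((491.3823547363281, -344.4637756347656), (25.55463218688965, 24.852279663085938), 86.4872055053711)
```

drive_tool:
  rows:
    - {"translation":[0.0047,0.001,0.02],"twist":[0,0,0],"fingers":0.6}
    - {"translation":[0,0,0.06],"twist":[0,0,0],"fingers":0.6}
    - {"translation":[0,0,0.06],"twist":[0,0,0],"fingers":0.6}
    - {"translation":[0,0,0.02],"twist":[0,0,0],"fingers":0.6}
    - {"translation":[0,0,0],"twist":[0,0,0],"fingers":0.6}
    - {"translation":[0,0,0],"twist":[0,0,0],"fingers":0}
    - {"translation":[0,0,0],"twist":[0,0,0],"fingers":0}
    - {"translation":[0,0,0],"twist":[0,0,0],"fingers":0}
    - {"translation":[0,0,0],"twist":[0,0,0],"fingers":0}
    - {"translation":[0,0,0],"twist":[0,0,0],"fingers":0}
  grip_force: 40

```text
time: 10.4
eef_pos: [491.7, -344.5, 74.1]
tool_rot: [0.001, 0.038, 0.999, -0.001]
ft_force: [-0.6, 0.4, 6.0]
finger_gap: 26.2
gripper_force: 40.0
```

drive_tool:
  rows:
    - {"translation":[0,0,0],"twist":[0,0,0],"fingers":0}
    - {"translation":[0,0,0],"twist":[0,0,0],"fingers":0}
    - {"translation":[0,0,0],"twist":[0,0,0],"fingers":0}
    - {"translation":[0,0,-0.02],"twist":[0,0,0],"fingers":0}
    - {"translation":[0,0,-0.03],"twist":[0,0,0],"fingers":0}
    - {"translation":[0,0,-0.05],"twist":[0,0,0],"fingers":0}
    - {"translation":[0,0,-0.06],"twist":[0,0,0],"fingers":0}
    - {"translation":[0,0,0],"twist":[0,0,0],"fingers":0}
    - {"translation":[0,0,0],"twist":[0,0,0],"fingers":0}
    - {"translation":[0,0,0],"twist":[0,0,0],"fingers":0}

```text
time: 11.23
eef_pos: [490.3, -343.6, 168.5]
tool_rot: [-0.0, 0.038, 0.999, 0.0]
ft_force: [0.1, 0.8, -1.9]
finger_gap: 25.8
gripper_force: 40.0
```

```bash
python3 - <<'E'
from h import *
o,R=st()
E
```

```text
t 11.23 p [ 490.27 -343.63  168.52] yaw_y 85.6 z [-0.  0. -1.] gap 25.8 F [ 0.15  0.78 -1.86] T [ 0.13 -0.07  0.05] gf 39.97659829328768 q [ 0.69  0.54 -0.21  1.73  0.14  0.89  1.91]
```

drive_tool:
  rows:
    - {"translation":[0,0,-0.0567],"twist":[0,0,0],"fingers":0}
    - {"translation":[0,0,-0.0567],"twist":[0,0,0],"fingers":0}
    - {"translation":[0,0,-0.0567],"twist":[0,0,0],"fingers":0}
    - {"translation":[0,0,-0.0567],"twist":[0,0,0],"fingers":0}
    - {"translation":[0,0,-0.0567],"twist":[0,0,0],"fingers":0}
    - {"translation":[0.008,0.0507,0],"twist":[0,0,0],"fingers":0}
    - {"translation":[0.008,0.0507,0],"twist":[0,0,0],"fingers":0}
    - {"translation":[0.008,0.0507,0],"twist":[0,0,0],"fingers":0}
    - {"translation":[0.008,0.0507,0],"twist":[0,0,0],"fingers":0}
    - {"translation":[0.008,0.0507,0],"twist":[0,0,0],"fingers":0}

```text
time: 12.07
eef_pos: [477.1, -188.7, 337.0]
tool_rot: [-0.002, 0.038, 0.999, 0.001]
ft_force: [0.7, -0.2, -0.4]
finger_gap: 25.5
gripper_force: 40.0
```

drive_tool:
  rows:
    - {"translation":[0.008,0.0507,0],"twist":[0,0,0],"fingers":0}
    - {"translation":[0.008,0.0507,0],"twist":[0,0,0],"fingers":0}
    - {"translation":[0.008,0.0507,0],"twist":[0,0,0],"fingers":0}
    - {"translation":[0.008,0.0507,0],"twist":[0,0,0],"fingers":0}
    - {"translation":[0.008,0.0507,0],"twist":[0,0,0],"fingers":0}
    - {"translation":[0.008,0.0507,0],"twist":[0,0,0],"fingers":0}
    - {"translation":[0.008,0.0507,0],"twist":[0,0,0],"fingers":0}
    - {"translation":[0.008,0.0507,0],"twist":[0,0,0],"fingers":0}
    - {"translation":[0,0,0],"twist":[0,0,0.146],"fingers":0}
    - {"translation":[0,0,0],"twist":[0,0,0.146],"fingers":0}

```text
time: 12.9
eef_pos: [457.4, 57.2, 337.2]
tool_rot: [-0.002, 0.153, 0.988, -0.0]
ft_force: [0.0, -0.8, -0.5]
finger_gap: 25.3
gripper_force: 40.0
```

drive_tool:
  rows:
    - {"translation":[0,0,0],"twist":[0,0,0.146],"fingers":0}
    - {"translation":[0,0,0],"twist":[0,0,0.146],"fingers":0}
    - {"translation":[0,0,0],"twist":[0,0,0.146],"fingers":0}
    - {"translation":[0,0,0],"twist":[0,0,0.146],"fingers":0}
    - {"translation":[0,0,0],"twist":[0,0,0.146],"fingers":0}
    - {"translation":[0,0,0],"twist":[0,0,0.146],"fingers":0}
    - {"translation":[0,0,0],"twist":[0,0,0.146],"fingers":0}
    - {"translation":[0,0,0],"twist":[0,0,0.146],"fingers":0}
    - {"translation":[0,0,0],"twist":[0,0,0.146],"fingers":0}
    - {"translation":[0,0,0],"twist":[0,0,0.146],"fingers":0}

```text
time: 13.73
eef_pos: [457.7, 55.0, 337.0]
tool_rot: [-0.001, 0.666, 0.746, -0.001]
ft_force: [0.7, 0.1, -0.2]
finger_gap: 25.6
gripper_force: 40.0
```

```bash
python3 - <<'E'
from h import *
o,R=st(); im,d,p=cap('wrist','w5.png')
E
```

```text
t 13.73 p [457.67  55.03 337.04] yaw_y 6.5 z [-0. -0. -1.] gap 25.6 F [ 0.7   0.08 -0.18] T [ 0.02 -0.03 -0.02] gf 39.97181438840926 q [ 0.14  0.13 -0.39  1.87  0.05  1.15 -0.16]
```

View pics/w5.png

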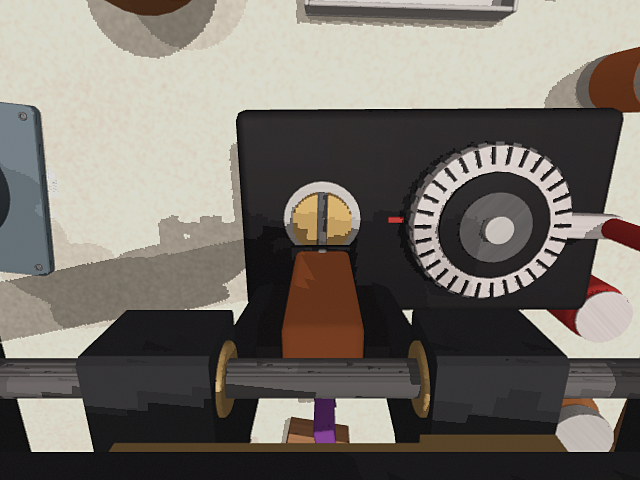

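The lock is at (322,218) with its slot vertical in the image, in line with the key held at column 323.

```bash
python3 - <<'E'
from h import *
c=load('wrist'); o,R=st(); print(c['cx'],c['cy'])
P=cloud(c);H,S,V=[x.astype(int) for x in cv2.split(cv2.cvtColor(c['im'],cv2.COLOR_RGB2HSV))]
for v in (200,230): print(px(c,322,v,204))
# visible brass head arc: circle fit, centre
m=(abs(P[...,2]-204)<4)&(H>12)&(H<32)&(S>90); q=P[m];print(len(q),q[:,2].mean())
g=(abs(P[...,2]-204)<4)&(np.hypot(P[...,0]-458,P[...,1]-55)<30)
from scipy.optimize import least_squares
u,v=np.where(m)[1],np.where(m)[0]
L=np.array([[u[v==r].min(),u[v==r].max(),r] for r in range(195,240) if (v==r).sum()>5])
pts=np.array([px(c,x,r,204)[:2] for a,b,r in L for x in(a,b)])
f=least_squares(lambda x:np.hypot(pts[:,0]-x[0],pts[:,1]-x[1])-x[2],[458,55,22],loss='soft_l1');print('head',f.x)
T=R.T@(np.r_[f.x[:2],204]-o['eef_pos']);print('tool frame offset',T, 'slot',R.T@(px(c,322,215,204)-o['eef_pos']))
E
```

```text
t 13.78 p [457.74  55.06 337.07] yaw_y 6.1 z [-0. -0. -1.] gap 25.5 F [-0.67 -0.57 -1.16] T [ 0.01  0.02 -0.01] gf 39.97599400347099 q [ 0.14  0.13 -0.39  1.87  0.05  1.15 -0.16]
322.29961837735954 236.32094304601426
[456.27  73.95 204.  ]
[458.86  51.07 204.  ]
1996 203.1656534720255
head [457.98  56.56  22.04]
tool frame offset [  1.45   0.84 133.06] slot [  7.54   1.07 133.06]
```

drive_tool:
  rows:
    - {"translation":[0.0023,0.0012,0.05],"twist":[0,0,0],"fingers":0}
    - {"translation":[0,0,0.05],"twist":[0,0,0],"fingers":0}
    - {"translation":[0,0,0.008],"twist":[0,0,0],"fingers":0}
    - {"translation":[0,0,0],"twist":[0,0,0],"fingers":0}
    - {"translation":[0,0,0.006],"twist":[0,0,0],"fingers":0}
    - {"translation":[0,0,0.006],"twist":[0,0,0],"fingers":0}
    - {"translation":[0,0,0.006],"twist":[0,0,0],"fingers":0}
    - {"translation":[0,0,0.006],"twist":[0,0,0],"fingers":0}
    - {"translation":[0,0,0],"twist":[0,0,0],"fingers":0}
    - {"translation":[0,0,0],"twist":[0,0,0],"fingers":0}

```text
time: 14.62
eef_pos: [461.2, 57.3, 264.9]
tool_rot: [0.002, 0.664, 0.748, 0.002]
ft_force: [-12.5, -1.7, 40.5]
finger_gap: 25.5
gripper_force: 40.0
```

```bash
python3 - <<'E'
from h import *
st()
E
```

```text
t 14.62 p [461.22  57.25 264.92] yaw_y 6.8 z [ 0.01 -0.   -1.  ] gap 25.5 F [-12.53  -1.7   40.45] T [-0.59  3.27 -0.01] gf 40.00862444168888 q [ 0.12  0.21 -0.39  1.97  0.1   0.98 -0.2 ]
```

drive_tool:
  rows:
    - {"translation":[0,0,-0.02],"twist":[0,0,0],"fingers":0}
    - {"translation":[0,0,-0.02],"twist":[0,0,0],"fingers":0}
    - {"translation":[0,0,0],"twist":[0,0,0],"fingers":0}
    - {"translation":[0,0,0],"twist":[0,0,0],"fingers":0}
    - {"translation":[0,0,0],"twist":[0,0,0],"fingers":0}
    - {"translation":[0,0,0],"twist":[0,0,0],"fingers":0}
    - {"translation":[0,0,0],"twist":[0,0,0],"fingers":0}
    - {"translation":[0,0,0],"twist":[0,0,0],"fingers":0}
    - {"translation":[0,0,0],"twist":[0,0,0],"fingers":0}
    - {"translation":[0,0,0],"twist":[0,0,0],"fingers":0}

```text
time: 15.45
eef_pos: [459.2, 56.7, 283.2]
tool_rot: [-0.0, 0.664, 0.748, -0.0]
ft_force: [0.0, -0.8, -0.9]
finger_gap: 25.7
gripper_force: 39.8
```

```bash
python3 - <<'E'
from h import *
st()
w,_,_=cap('wrist');s,_,p=cap('scene');d,_,_=cap('side')
o=np.zeros((600,800,3),np.uint8)
o[:300,:400]=cv2.resize(w[170:290,240:400],(400,300),interpolation=2)
def pr(n,X):
    c=load(n);q=c['R']@X+c['t'];return np.array([c['fx']*q[0]/q[2]+c['cx'],c['fy']*q[1]/q[2]+c['cy']])
for n,im,x0,y0 in(('scene',s,0,300),('side',d,400,0)):
    u,v=pr(n,np.array([458,56.,215.])).astype(int);print(n,u,v)
    o[y0:y0+300,x0:x0+400]=cv2.resize(im[v-30:v+30,u-40:u+40],(400,300),interpolation=2)
cv2.imwrite('pics/c2.png',o[:,:,::-1])
E
```

```text
t 15.45 p [459.15  56.67 283.21] yaw_y 6.8 z [-0. -0. -1.] gap 25.7 F [ 0.04 -0.83 -0.88] T [ 0.03 -0.09  0.06] gf 39.8311113123782 q [ 0.13  0.19 -0.39  1.94  0.08  1.03 -0.18]
scene 372 203
side 318 253
```

View pics/c2.png

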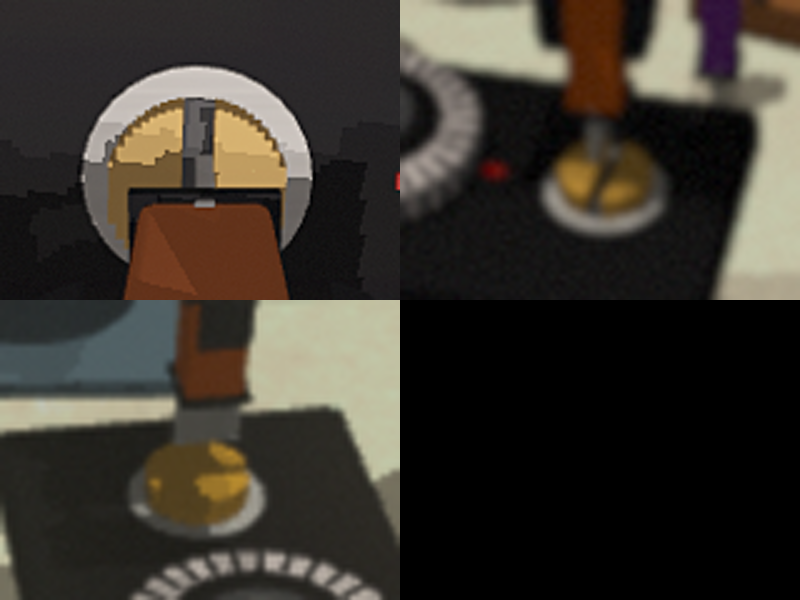

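The wrist crop shows the slot at about column 200 and the blade and guard at about 205, so the key is offset towards the ring. The side crop shows the same. I'll quantify it.

```bash
python3 - <<'E'
from h import *
o,R=st()
c=load('wrist');g=c['im'].astype(int)
for r in (212,218,224,230,236,240,244): print(r,[tuple(g[r,u])[2-2]-g[r,u][2] for u in range(308,338)])
print('blue ch/ red blade rows')
for r in (248,250,252): print(r,g[r,286:360,2])
print('slot c',[R.T@(px(c,u,222,204)-o['eef_pos']) for u in(319,320,321)])
print('depth guard',c['d'][247,300:345:5],c['d'][250:254,318:326])
E
```

```text
t 15.6 p [459.23  56.69 283.35] yaw_y 6.8 z [-0. -0. -1.] gap 25.5 F [-0.02  0.26 -1.68] T [ 0.02 -0.02  0.02] gf 39.83117686584592 q [ 0.13  0.19 -0.39  1.94  0.08  1.03 -0.18]
212 [np.int64(61), np.int64(61), np.int64(64), np.int64(63), np.int64(63), np.int64(38), np.int64(-4), np.int64(3), np.int64(5), np.int64(5), np.int64(4), np.int64(3), np.int64(3), np.int64(3), np.int64(5), np.int64(3), np.int64(2), np.int64(6), np.int64(52), np.int64(64), np.int64(61), np.int64(63), np.int64(65), np.int64(67), np.int64(70), np.int64(72), np.int64(71), np.int64(36), np.int64(6), np.int64(10)]
218 [np.int64(102), np.int64(102), np.int64(101), np.int64(105), np.int64(108), np.int64(42), np.int64(-5), np.int64(1), np.int64(4), np.int64(6), np.int64(6), np.int64(5), np.int64(2), np.int64(3), np.int64(3), np.int64(2), np.int64(-7), np.int64(48), np.int64(108), np.int64(106), np.int64(102), np.int64(102), np.int64(102), np.int64(103), np.int64(102), np.int64(102), np.int64(104), np.int64(104), np.int64(100), np.int64(102)]
224 [np.int64(95), np.int64(97), np.int64(102), np.int64(105), np.int64(110)
[... 2539 characters left out ...]
 54  51  31  31  31  30  32  31  29  13  19  20  27  26  27
  27  27  27  27  29  26  28  29  28  29  26  30  25  56 122 126 125 125
 125 127 129 110  25  25  28  30  28  27  28  30  27  27  28  26  26  28
  25  27  25  26  23  18  16  18  19  14  18  18  22  65 101  95  96  94
  95  95]
slot c [array([16.04, -0.74, 79.35]), array([16.04, -0.13, 79.35]), array([16.05,  0.48, 79.35])]
depth guard [185.63 185.92 186.66 186.69 185.68 185.61 186.38 184.91 185.3 ] [[184.12 184.1  184.61 184.19 183.56 184.61 184.62 185.48]
 [184.4  184.78 183.06 183.22 183.54 183.55 184.18 184.44]
 [182.88 183.7  183.01 183.22 183.74 183.99 184.84 183.6 ]
 [183.23 183.19 181.9  182.2  182.81 183.25 181.86 182.74]]
```

drive_tool:
  rows:
    - {"translation":[-0.0033,-0.0032,0],"twist":[0,0,0],"fingers":0}
    - {"translation":[0,0,0.015],"twist":[0,0,0],"fingers":0}
    - {"translation":[0,0,0.01],"twist":[0,0,0],"fingers":0}
    - {"translation":[0,0,0],"twist":[0,0,0],"fingers":0}
    - {"translation":[0,0,0.005],"twist":[0,0,0],"fingers":0}
    - {"translation":[0,0,0.005],"twist":[0,0,0],"fingers":0}
    - {"translation":[0,0,0.003],"twist":[0,0,0],"fingers":0}
    - {"translation":[0,0,0],"twist":[0,0,0],"fingers":0}
    - {"translation":[0,0,0],"twist":[0,0,0],"fingers":0}
    - {"translation":[0,0,0],"twist":[0,0,0],"fingers":0}

```text
time: 16.43
eef_pos: [457.7, 54.5, 260.7]
tool_rot: [0.0, 0.664, 0.748, 0.0]
ft_force: [0.2, -0.0, -0.3]
finger_gap: 26.0
gripper_force: 39.8
```

```bash
python3 - <<'E'
from h import *
st()
E
```

```text
t 16.43 p [457.69  54.51 260.75] yaw_y 6.8 z [ 0. -0. -1.] gap 26.0 F [ 0.21 -0.04 -0.31] T [ 0.   -0.04 -0.01] gf 39.83107233652845 q [ 0.13  0.21 -0.39  1.98  0.1   0.97 -0.19]
```

No contact force below the earlier touch height, so the blade is in the slot. I'll go a little deeper and turn.

drive_tool:
  rows:
    - {"translation":[0,0,0.003],"twist":[0,0,0],"fingers":0}
    - {"translation":[0,0,0.002],"twist":[0,0,0],"fingers":0}
    - {"translation":[0,0,0],"twist":[0,0,0.1],"fingers":0}
    - {"translation":[0,0,0],"twist":[0,0,0.1],"fingers":0}
    - {"translation":[0,0,0],"twist":[0,0,0.1],"fingers":0}
    - {"translation":[0,0,0],"twist":[0,0,0.1],"fingers":0}
    - {"translation":[0,0,0],"twist":[0,0,0.1],"fingers":0}
    - {"translation":[0,0,0],"twist":[0,0,0.1],"fingers":0}
    - {"translation":[0,0,0],"twist":[0,0,0.1],"fingers":0}
    - {"translation":[0,0,0],"twist":[0,0,0],"fingers":0}
  grip_force: 50

```text
time: 17.27
eef_pos: [457.0, 54.4, 257.4]
tool_rot: [-0.0, 0.843, 0.538, -0.001]
ft_force: [-1.4, 0.1, 0.2]
finger_gap: 25.3
gripper_force: 49.8
```

```bash
python3 - <<'E'
from h import *
st()
E
```

```text
t 17.27 p [457.05  54.45 257.43] yaw_y -24.9 z [-0. -0. -1.] gap 25.3 F [-1.36  0.07  0.2 ] T [-0.05  0.46  0.05] gf 49.83108462765813 q [ 0.06  0.21 -0.31  1.98  0.08  0.96 -0.73]
```

drive_tool:
  rows:
    - {"translation":[0,0,0],"twist":[0,0,0.14],"fingers":0}
    - {"translation":[0,0,0],"twist":[0,0,0.14],"fingers":0}
    - {"translation":[0,0,0],"twist":[0,0,0.14],"fingers":0}
    - {"translation":[0,0,0],"twist":[0,0,0.14],"fingers":0}
    - {"translation":[0,0,0],"twist":[0,0,0.14],"fingers":0}
    - {"translation":[0,0,0],"twist":[0,0,0.14],"fingers":0}
    - {"translation":[0,0,0],"twist":[0,0,0.14],"fingers":0}
    - {"translation":[0,0,0],"twist":[0,0,0.14],"fingers":0}
    - {"translation":[0,0,0],"twist":[0,0,0.1],"fingers":0}
    - {"translation":[0,0,0],"twist":[0,0,0.05],"fingers":0}

```text
time: 18.1
eef_pos: [456.5, 54.8, 257.3]
tool_rot: [-0.0, 0.998, 0.071, -0.001]
ft_force: [-3.2, 0.6, 1.4]
finger_gap: 25.8
gripper_force: 49.8
```

```bash
python3 - <<'E'
from h import *
st()
E
```

```text
t 18.1 p [456.46  54.8  257.31] yaw_y -81.9 z [-0. -0. -1.] gap 25.8 F [-3.24  0.62  1.36] T [0.27 0.95 0.07] gf 49.83004717156291 q [-0.05  0.2  -0.19  1.99  0.04  0.96 -1.69]
```

drive_tool:
  rows:
    - {"translation":[0,0,0],"twist":[0,0,0.06],"fingers":0}
    - {"translation":[0,0,0],"twist":[0,0,0.06],"fingers":0}
    - {"translation":[0,0,0],"twist":[0,0,0.06],"fingers":0}
    - {"translation":[0,0,0],"twist":[0,0,0.04],"fingers":0}
    - {"translation":[0,0,0],"twist":[0,0,0.03],"fingers":0}
    - {"translation":[0,0,0],"twist":[0,0,0],"fingers":0}
    - {"translation":[0,0,0],"twist":[0,0,0],"fingers":0}
    - {"translation":[0,0,0],"twist":[0,0,0],"fingers":0}
    - {"translation":[0,0,0],"twist":[0,0,0],"fingers":0}
    - {"translation":[0,0,0],"twist":[0,0,0],"fingers":0}

```text
time: 18.93
eef_pos: [456.6, 54.9, 257.3]
tool_rot: [-0.0, 1.0, -0.026, -0.001]
ft_force: [-4.2, 2.0, 0.8]
finger_gap: 25.5
gripper_force: 49.8
```

```bash
python3 - <<'E'
from h import *
st()
E
```

```text
t 18.93 p [456.63  54.88 257.28] yaw_y -93.0 z [-0.  0. -1.] gap 25.5 F [-4.21  2.    0.85] T [0.65 1.43 0.14] gf 49.8334598634392 q [-0.07  0.2  -0.16  1.99  0.04  0.96 -1.88]
```

drive_tool:
  rows:
    - {"translation":[0,0,0],"twist":[0,0,-0.06],"fingers":0}
    - {"translation":[0,0,0],"twist":[0,0,-0.06],"fingers":0}
    - {"translation":[0,0,0],"twist":[0,0,0],"fingers":0}
    - {"translation":[0,0,-0.01],"twist":[0,0,0],"fingers":0}
    - {"translation":[0,0,-0.02],"twist":[0,0,0],"fingers":0}
    - {"translation":[0,0,-0.03],"twist":[0,0,0],"fingers":0}
    - {"translation":[0,0,-0.04],"twist":[0,0,0],"fingers":0}
    - {"translation":[0,0,-0.04],"twist":[0,0,0],"fingers":0}
    - {"translation":[0,0,0],"twist":[0,0,0],"fingers":0}
    - {"translation":[0,0,0],"twist":[0,0,0],"fingers":0}

```text
time: 19.77
eef_pos: [458.7, 54.4, 343.1]
tool_rot: [-0.0, 1.0, 0.019, 0.002]
ft_force: [-0.1, 0.1, -1.2]
finger_gap: 25.7
gripper_force: 49.8
```

```bash
python3 - <<'E'
from h import *
st()
w,_,_=cap('wrist');s,_,p=cap('scene');d,_,_=cap('side')
o=np.zeros((600,800,3),np.uint8)
o[:300,:400]=cv2.resize(w[120:360,160:480],(400,300),interpolation=2)
o[300:600,:400]=cv2.resize(s[170:290,320:480],(400,300),interpolation=2)
o[:300,400:]=cv2.resize(d[210:300,230:350],(400,300),interpolation=2)
o[300:,400:]=cv2.resize(d[330:450,180:340],(400,300),interpolation=2)
cv2.imwrite('pics/c3.png',o[:,:,::-1])
c=load('side'); print('pan corners'); 
for n in('scene','side'):
    c=load(n);P=cloud(c);H,S,V=[x.astype(int) for x in cv2.split(cv2.cvtColor(c['im'],cv2.COLOR_RGB2HSV))]
    X,Y,Z=P[...,0],P[...,1],P[...,2]
    for nm,m in(('rim',(abs(Z-40)<3)),('floor',(abs(Z-5)<3))):
        q=P[m&(S<60)&(V>100 if nm=='floor' else V>0)&(X>400)&(X<630)&(Y>230)&(Y<430)];print(n,nm,len(q),np.percentile(q,2,0),np.percentile(q,98,0),cv2.minAreaRect(q[:,:2].astype(np.float32)))
E
```

```text
t 19.77 p [458.7   54.45 343.1 ] yaw_y -87.8 z [ 0.  0. -1.] gap 25.7 F [-0.08  0.08 -1.21] T [ 0.08  0.14 -0.01] gf 49.827505121938884 q [-0.06  0.11 -0.17  1.88  0.02  1.16 -1.77]
pan corners
scene rim 576 [406.37 241.98  37.17] [628.99 423.1   42.77] ((518.406494140625, 332.7272033691406), (223.0299530029297, 172.60415649414062), 4.9548258781433105)
scene floor 2988 [413.49 237.4    2.43] [593.7  405.68   7.83] ((516.09228515625, 322.5159606933594), (184.7290496826172, 227.15643310546875), 89.9405517578125)
side rim 663 [405.61 245.96  37.12] [628.3  426.84  42.58] ((519.3936157226562, 336.329345703125), (220.4134063720703, 171.89126586914062), 4.76777458190918)
side floor 4313 [422.82 255.8    2.26] [614.43 421.11   7.69] ((511.83795166015625, 331.21392822265625), (197.11395263671875, 223.76405334472656), 89.9429702758789)
```

View pics/c3.png

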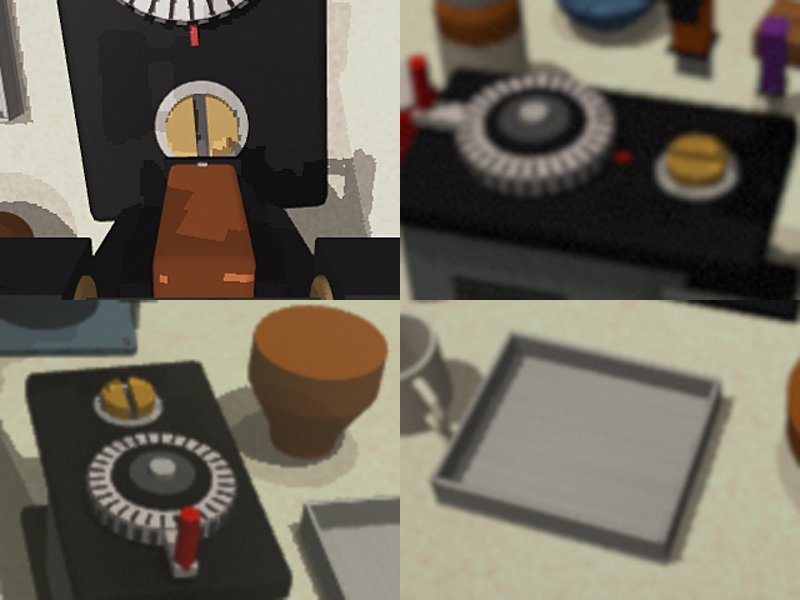

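The lock slot now points at the ring at the red pointer, and the ring is unchanged. Next I carry the key to the pan, centred at about (519,335), and tilt it there.

drive_tool:
  rows:
    - {"translation":[0.018,-0.0517,0],"twist":[0,0,0],"fingers":0}
    - {"translation":[0.018,-0.0517,0],"twist":[0,0,0],"fingers":0}
    - {"translation":[0.018,-0.0517,0],"twist":[0,0,0],"fingers":0}
    - {"translation":[0.018,-0.0517,0],"twist":[0,0,0],"fingers":0}
    - {"translation":[0.018,-0.0517,0],"twist":[0,0,0],"fingers":0}
    - {"translation":[0.018,-0.0517,0],"twist":[0,0,0],"fingers":0}
    - {"translation":[0.018,-0.0517,0],"twist":[0,0,0],"fingers":0}
    - {"translation":[0.018,-0.0517,0],"twist":[0,0,0],"fingers":0}
    - {"translation":[0.018,-0.0517,0],"twist":[0,0,0],"fingers":0}
    - {"translation":[0,0,0],"twist":[0,0,0],"fingers":0}

```text
time: 20.75
eef_pos: [542.0, 344.1, 339.1]
tool_rot: [-0.001, 1.0, 0.023, -0.002]
ft_force: [-1.3, 0.7, -0.8]
finger_gap: 25.6
gripper_force: 49.8
```

drive_tool:
  rows:
    - {"translation":[0,0,0.06],"twist":[0,0,0],"fingers":0}
    - {"translation":[0,0,0.06],"twist":[0,0,0],"fingers":0}
    - {"translation":[0,0,0.06],"twist":[0,0,0],"fingers":0}
    - {"translation":[0,0,0],"twist":[0,0.127,0],"fingers":0}
    - {"translation":[0,0,0],"twist":[0,0.127,0],"fingers":0}
    - {"translation":[0,0,0],"twist":[0,0.127,0],"fingers":0}
    - {"translation":[0,0,0],"twist":[0,0.127,0],"fingers":0}
    - {"translation":[0,0,0],"twist":[0,0.127,0],"fingers":0}
    - {"translation":[0,0,0],"twist":[0,0.127,0],"fingers":0}
    - {"translation":[0,0,0],"twist":[0,0.127,0],"fingers":0}

```text
time: 21.58
eef_pos: [542.1, 335.1, 221.3]
tool_rot: [0.002, 0.967, 0.02, 0.252]
ft_force: [0.6, -0.5, -1.9]
finger_gap: 25.9
gripper_force: 49.8
```

```bash
python3 - <<'E'
from h import *
st()
E
```

```text
t 21.58 p [542.15 335.13 221.33] yaw_y -87.8 z [ 0.49  0.01 -0.87] gap 25.9 F [ 0.57 -0.46 -1.91] T [0.07 0.72 0.01] gf 49.826395846903324 q [-1.08  0.39  0.35  1.98  0.51  0.47 -2.73]
```

drive_tool:
  rows:
    - {"translation":[0,0,0],"twist":[0,0,-0.14],"fingers":0}
    - {"translation":[0,0,0],"twist":[0,0,-0.14],"fingers":0}
    - {"translation":[0,0,0],"twist":[0,0,-0.14],"fingers":0}
    - {"translation":[0,0,0],"twist":[0,0,-0.14],"fingers":0}
    - {"translation":[0,0,0],"twist":[0,0.1,0],"fingers":0}
    - {"translation":[0,0,0],"twist":[0,0.1,0],"fingers":0}
    - {"translation":[0,0,0],"twist":[0,0,0],"fingers":0}
    - {"translation":[0,0,0],"twist":[0,0,0],"fingers":0}
    - {"translation":[0,0,0],"twist":[0,0,0],"fingers":0}
    - {"translation":[0,0,0],"twist":[0,0,0],"fingers":0}

```text
time: 22.42
eef_pos: [544.4, 336.3, 222.1]
tool_rot: [0.04, 0.919, 0.234, 0.314]
ft_force: [0.4, -0.1, -0.6]
finger_gap: 25.9
gripper_force: 49.8
```

```bash
python3 - <<'E'
from h import *
o,R=st();print(R, 'down 100 in tool',R.T@[0,0,-100.])
E
```

```text
t 22.42 p [544.41 336.29 222.14] yaw_y -65.5 z [ 0.6   0.07 -0.8 ] gap 25.9 F [ 0.41 -0.13 -0.62] T [-0.04  0.68 -0.01] gf 49.827782842330635 q [-1.22  0.38  0.48  2.1   0.88  0.29 -2.69]
[[ 0.69  0.4   0.6 ]
 [ 0.46 -0.89  0.07]
 [ 0.56  0.22 -0.8 ]] down 100 in tool [-55.85 -22.11  79.95]
```

drive_tool:
  rows:
    - {"translation":[-0.0241,-0.0095,0.0344],"twist":[0,0,0],"fingers":0}
    - {"translation":[-0.0241,-0.0095,0.0344],"twist":[0,0,0],"fingers":0}
    - {"translation":[-0.0241,-0.0095,0.0344],"twist":[0,0,0],"fingers":0}
    - {"translation":[-0.0241,-0.0095,0.0344],"twist":[0,0,0],"fingers":0}
    - {"translation":[-0.0241,-0.0095,0.0344],"twist":[0,0,0],"fingers":0}
    - {"translation":[0,0,0],"twist":[0,0,0],"fingers":0}
    - {"translation":[0,0,0],"twist":[0,0,0],"fingers":0}
    - {"translation":[0,0,0],"twist":[0,0,0],"fingers":0}
    - {"translation":[0,0,0],"twist":[0,0,0],"fingers":0}
    - {"translation":[0,0,0],"twist":[0,0,0],"fingers":0}

```text
time: 23.25
eef_pos: [550.8, 351.7, 128.5]
tool_rot: [0.056, 0.929, 0.233, 0.283]
ft_force: [0.1, -1.5, -0.5]
finger_gap: 25.4
gripper_force: 49.8
```

```bash
python3 - <<'E'
from h import *
o,R=st();print('down 100 in tool',R.T@[0,0,-100.],'tip',o['eef_pos']+R@[0,0,62])
E
```

```text
t 23.25 p [550.83 351.68 128.5 ] yaw_y -65.6 z [ 0.55  0.03 -0.83] gap 25.4 F [ 0.15 -1.48 -0.47] T [0.01 0.66 0.  ] gf 49.827598398551345 q [-1.21  0.6   0.49  2.05  0.86  0.19 -2.76]
down 100 in tool [-49.91 -23.6   83.38] tip [585.02 353.39  76.8 ]
```

drive_tool:
  rows:
    - {"translation":[0.031,0.015,-0.052],"twist":[0,0,0],"fingers":0}
    - {"translation":[0.031,0.015,-0.052],"twist":[0,0,0],"fingers":0}
    - {"translation":[0,0,0],"twist":[0,-0.155,0],"fingers":0}
    - {"translation":[0,0,0],"twist":[0,-0.155,0],"fingers":0}
    - {"translation":[0,0,0],"twist":[0,-0.155,0],"fingers":0}
    - {"translation":[0,0,0],"twist":[0,-0.155,0],"fingers":0}
    - {"translation":[0,0,0],"twist":[0,-0.155,0],"fingers":0}
    - {"translation":[0,0,0],"twist":[0,-0.155,0],"fingers":0}
    - {"translation":[0,0,0],"twist":[0,-0.155,0],"fingers":0}
    - {"translation":[0,0,0],"twist":[0,-0.155,0],"fingers":0}

```text
time: 24.08
eef_pos: [552.3, 351.4, 204.3]
tool_rot: [0.158, 0.955, 0.18, -0.176]
ft_force: [0.8, 1.4, -0.6]
finger_gap: 25.6
gripper_force: 49.8
```

```bash
python3 - <<'E'
from h import *
o,R=st();print(R)
E
```

```text
t 24.08 p [552.25 351.36 204.3 ] yaw_y -65.7 z [-0.28 -0.37 -0.89] gap 25.6 F [ 0.84  1.39 -0.59] T [ 0.47 -0.34  0.12] gf 49.827437940984964 q [-0.69  0.87  0.01  1.1   0.1   1.63 -1.9 ]
[[ 0.87  0.4  -0.28]
 [ 0.29 -0.89 -0.37]
 [-0.39  0.24 -0.89]]
```

drive_tool:
  rows:
    - {"translation":[-0.0033,-0.01,0.0458],"twist":[0,0,0],"fingers":0}
    - {"translation":[-0.0033,-0.01,0.0458],"twist":[0,0,0],"fingers":0}
    - {"translation":[-0.0033,-0.01,0.0458],"twist":[0,0,0],"fingers":0}
    - {"translation":[-0.0033,-0.01,0.0458],"twist":[0,0,0],"fingers":0}
    - {"translation":[0,0,0],"twist":[0,-0.14,0],"fingers":0}
    - {"translation":[0,0,0],"twist":[0,-0.14,0],"fingers":0}
    - {"translation":[0,0,0],"twist":[0,0,0],"fingers":0}
    - {"translation":[0,0,0],"twist":[0,0,0],"fingers":0}
    - {"translation":[0,0,0],"twist":[0,0,0],"fingers":0}
    - {"translation":[0,0,0],"twist":[0,0,0],"fingers":0}

```text
time: 24.92
eef_pos: [505.4, 330.6, 103.6]
tool_rot: [0.177, 0.931, 0.162, -0.276]
ft_force: [-0.3, 0.3, -0.2]
finger_gap: 25.6
gripper_force: 49.8
```

```bash
python3 - <<'E'
from h import *
o,R=st();print(R,o['eef_pos']+R@[0,0,62])
for s in(-1,1): print([o['eef_pos']+R@[s*14,0,62]])
print('down',R.T@[0,0,-1])
E
```

```text
t 24.92 p [505.41 330.63 103.64] yaw_y -65.7 z [-0.46 -0.42 -0.79] gap 25.6 F [-0.29  0.27 -0.22] T [ 0.47 -0.42  0.01] gf 49.82782479375601 q [-0.67  1.03 -0.01  1.13  0.05  1.65 -1.92]
[[ 0.8   0.4  -0.46]
 [ 0.2  -0.89 -0.42]
 [-0.57  0.24 -0.79]] [477.12 304.7   54.94]
[array([465.99, 301.84,  62.93])]
[array([488.26, 307.56,  46.95])]
down [ 0.57 -0.24  0.79]
```

drive_tool:
  rows:
    - {"translation":[0.018,-0.0076,0.025],"twist":[0,0,0],"fingers":0}
    - {"translation":[0.018,-0.0076,0.025],"twist":[0,0,0],"fingers":0}
    - {"translation":[0,0,0],"twist":[0,0,0],"fingers":0}
    - {"translation":[0,0,0],"twist":[0,0,0],"fingers":0}
    - {"translation":[0,0,0],"twist":[0,0,0],"fingers":0.7}
    - {"translation":[0,0,0],"twist":[0,0,0],"fingers":0.7}
    - {"translation":[0,0,0],"twist":[0,0,0],"fingers":0.7}
    - {"translation":[0,0,0],"twist":[0,0,0],"fingers":0.7}
    - {"translation":[0,0,0],"twist":[0,0,0],"fingers":0.7}
    - {"translation":[0,0,0],"twist":[0,0,0],"fingers":0.7}

```text
time: 25.75
eef_pos: [504.8, 329.5, 63.9]
tool_rot: [0.177, 0.93, 0.161, -0.278]
ft_force: [-0.0, 0.3, -0.3]
finger_gap: 61.2
gripper_force: 0.0
```

drive_tool:
  rows:
    - {"translation":[0,0,0],"twist":[0,0,0],"fingers":0.7}
    - {"translation":[0,0,0],"twist":[0,0,0],"fingers":0.7}
    - {"translation":[-0.01,0.004,-0.014],"twist":[0,0,0],"fingers":0.7}
    - {"translation":[-0.02,0.008,-0.028],"twist":[0,0,0],"fingers":0.7}
    - {"translation":[-0.03,0.012,-0.042],"twist":[0,0,0],"fingers":0.7}
    - {"translation":[-0.03,0.012,-0.042],"twist":[0,0,0],"fingers":0.7}
    - {"translation":[-0.03,0.012,-0.042],"twist":[0,0,0],"fingers":0.7}
    - {"translation":[-0.03,0.012,-0.042],"twist":[0,0,0],"fingers":0.7}
    - {"translation":[0,0,0],"twist":[0,0,0],"fingers":0.7}
    - {"translation":[0,0,0],"twist":[0,0,0],"fingers":0.7}

```text
time: 26.58
eef_pos: [506.5, 333.2, 225.4]
tool_rot: [0.176, 0.931, 0.162, -0.276]
ft_force: [0.1, 0.1, 0.0]
finger_gap: 61.7
gripper_force: 0.0
```

```bash
python3 - <<'E'
from h import *
st()
s,_,_=cap('scene');d,_,_=cap('side')
o=np.zeros((300,800,3),np.uint8)
o[:,:400]=cv2.resize(d[210:450,160:480],(400,300),interpolation=2); o[:,400:]=cv2.resize(s[160:400,310:630],(400,300),interpolation=2)
cv2.imwrite('pics/c4.png',o[:,:,::-1])
for n in('scene','side'):
    c=load(n);P=cloud(c);H,S,V=[x.astype(int) for x in cv2.split(cv2.cvtColor(c['im'],cv2.COLOR_RGB2HSV))]
    q=P[(c['d']>0)&(H>3)&(H<15)&(S>150)&(P[...,0]>400)&(P[...,0]<640)&(P[...,1]>240)&(P[...,1]<430)&(P[...,2]<120)]
    if len(q): print(n,len(q),q.min(0),q.max(0),q.mean(0))
    q=P[(c['d']>0)&(P[...,2]>251)&(P[...,2]<262)&((H<6)|(H>174))&(S>150)&(abs(P[...,0]-650)<50)&(abs(P[...,1]-70)<70)]
    print('lug',len(q),q.mean(0) if len(q) else '')
E
```

```text
t 26.58 p [506.53 333.16 225.45] yaw_y -65.8 z [-0.46 -0.42 -0.79] gap 61.7 F [0.08 0.14 0.04] T [ 0.39 -0.34  0.01] gf 0.0 q [-0.68  0.9  -0.    1.07  0.04  1.83 -1.91]
scene 440 [508.98 316.41   8.56] [578.37 376.11  36.51] [548.17 344.56  27.25]
lug 54 [673.86  75.43 255.3 ]
side 421 [505.56 321.29   9.36] [573.36 383.04  38.28] [538.9  354.3   27.71]
lug 15 [670.81  79.91 254.41]
```

View pics/c4.png

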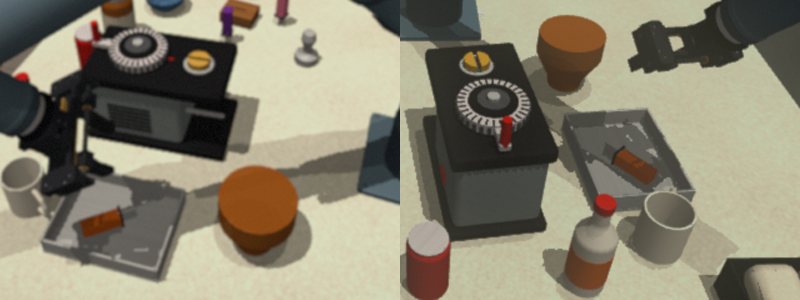

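The key lies flat in the pan at about (100,222) in the side crop. The ring is on its fourth click, the lock is turned, the bystanders stand where they were, and the arm is clear.

```bash
python3 - <<'E'
from workcell import bot
print(bot.hand_in())
E
```

```text
the job is handed in; nothing more can be done
None
```

The job is handed in, with no verdict returned. By my last pictures and readings the ring is on its fourth click, the lock has had its full quarter turn with the key, and the key lies flat in the pan. The bystanders in view looked undisturbed; the first try at the slot pressed the key on the lock head at about 40 N at the wrist before I corrected it.

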